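# Fit the bush plate to the drilling jig and screw it down

## Task

Get the drilling jig ready: lay the loose bush plate on the jig with its two drill bushes over the blank, slide it home against the three locating pins so that the screw holes line up, then put the large thumbscrew through the plate into the jig's threaded hole and turn it down clockwise until its collar sits tight on the plate. Finger-tight only and gently, without forcing the plate or the thread; leave the small spare screw in its block and everything else on the bench where it is.

Things in the scene. Friction and masses are not known exactly. Their poses are not given: they have to be found in the camera images.
- jig: Drilling jig, fixed: dark steel block spanning x -45 to 55, y -75 to 90 mm of its frame, its flat seat 40 mm above the bench. Origin on the bench under the middle of the plate's place, z up. A bright flat steel blank, 27 mm wide, lies in a slot along x at y 43, its top flush with the seat, sticking out 35 mm in front (-x). The plate fully home has its frame 40 mm above this one, axes alike.
- jig_seat (a point): Middle of the plate's place on the seat (jig x 0, y 0, z 40 mm), axes as the jig's. Three upright steel locating pins, 10 mm thick, stand 15 mm above the seat: two stop the plate's +x long edge (pin centres x 40, y -45 and 20), one stops its +y end (pin centre x 15, y 75). Push the plate to +x and +y against them.
- jig_hole (a point): Centre of the threaded hole's mouth on the seat (jig x 0, y -46, z 40 mm). Bore 19 mm, straight down; the steep two-start thread begins 8 mm below the seat. The angle at which the thread starts is not known: it differs each time.
- plate: Bush plate, loose, flat on the bench: aluminium, 70 mm (x) by 140 mm (y) by 10 mm thick, about 0.3 kg; origin at the centre of its underside, z up. On top: two dark drill bushes (20 mm wide, 4 mm high) at x -17 and 17, y 43; a steel pull handle; at the other end a 19 mm through hole for the thumbscrew.
- plate_handle (a point): Middle of the handle bar of the bush plate (plate x 0, y 12, z 37 mm): bar 60 mm along the plate's x, 10 mm wide along its y, 10 mm high, its top 42 mm above the plate's underside. Grip it across, fingers closing along the plate's y.
- plate_hole (a point): Centre of the plate's screw hole, on its underside (plate x 0, y -46, z 0).
- screw: The large thumbscrew, loose, about 0.18 kg, upright in one of the block's two holes. Origin at the centre of its collar's underside, z up. Above: collar 30 mm wide, 5 mm thick; 14 mm neck; flat T-handle 40 mm along the screw's x, 10 mm thick along its y, from z 10 to 36 mm. Below: plain shank 17 mm wide to z -11, then a 17 mm steep right-hand two-start thread.
- screw_tip (a point): Pointed end of the large thumbscrew (screw z -32 mm). The thread goes down 15 mm per full turn clockwise from above, with 1.5 mm axial play. Lowered into the jig, the screw first rests on the thread's start, collar 1 to 9 mm above the plate; 30 to 220 degrees bring the collar to the plate (origin 50 mm above the bench), about 60 more pull it tight: 0.15 to 0.3 N m is finger-tight.
- block: Wooden screw block, fixed: 140 mm (x) by 60 mm (y) by 45 mm high, origin at the centre of its underside; two 21 mm holes at x -36 and 36, y 0, in which the two screws stand with their collars on its top. Which screw stands in which differs.
- spare: Small spare thumbscrew, loose, not to be used: same shape and height as the large one, but its T-handle is 27 mm long and 7 mm thick and its collar 20 mm wide. Origin at the centre of its collar's underside.
- hammer: Hammer lying at the back of the bench, leave alone.
- driver: Screwdriver lying at the back, leave alone.
- spanner: Open spanner lying near the robot on the left, leave alone.
- vblock: Steel V-block, 60 mm wide, 40 mm high, at the back, leave alone.
- ringbush: Steel ring 28 mm wide, 22 mm high, near the robot on the right, leave alone.
- square: Try square lying at the back right, leave alone.
- file: Hand file lying at the back left, leave alone.
Not all that is in view belongs to the job. What is meant by the plate is not yellow, and is the larger of those in its own colour.

How it is judged:
On the way, in this order (a step that is already met when the one before it is completed fails the run):
1. the bush plate lies flat on the jig, bushes over the blank, home against the locating pins (within 1.5 mm), before the screw goes in (x of plate in the frame of jig above -0.0015 m and y of plate in the frame of jig above -0.0015 m and distance between plate_hole and jig_hole below 0.0025 m and z of plate in the frame of jig below 0.0415 m and angle between the x axis of plate and the x axis of jig, either way round below 0.03 rad and horizontal distance between screw and jig_hole above 0.05 m), for 0.2 s.
2. the large thumbscrew stands upright through both holes, not yet screwed down (horizontal distance between screw and jig_hole below 0.0025 m and angle between screw's own z axis and vertical below 0.1 rad and z of screw in the frame of jig below 0.062 m and contact force between screw and plate below 3 N), for 0.1 s.
At the end, for the whole second after the job is handed in: The plate lies flat on the jig, home against its pins (1.8 mm, 0.03 rad), bushes over the blank; the large thumbscrew is upright in the threaded hole (2 mm, 0.05 rad), its collar down on the plate (0.8 mm) and tight: it presses on it with over 4 N; all at rest (x of plate in the frame of jig above -0.0018 m and y of plate in the frame of jig above -0.0018 m and distance between plate_hole and jig_hole below 0.0025 m and z of plate in the frame of jig below 0.0415 m and angle between the x axis of plate and the x axis of jig, either way round below 0.03 rad and horizontal distance between screw and jig_hole below 0.002 m and angle between screw's own z axis and vertical below 0.05 rad and z of screw in the frame of jig between 0.048 and 0.0508 m and contact force between screw and plate above 4 N and linear speed of each of screw, plate below 0.01 m/s); the robot touches nothing.
It fails at once if the thread is forced or overtightened: more than 100 N between the screw and the jig (contact force between screw and jig above 100 N).
It fails at once if the plate is dropped or rammed onto the jig: more than 60 N between them before the screw is brought (contact force between plate and jig above 60 N and horizontal distance between screw and jig_hole above 0.05 m).
It fails at once if the spare screw is taken out or knocked about (more than 15 mm) (distance of spare from where it was at the start of the episode above 0.015 m).
It fails at once if something else on the bench is shifted by more than 30 mm (distance of any of hammer, driver, spanner, vblock, ringbush, square, file from where it was at the start of the episode above 0.03 m).
It also fails if it takes over 67 s, if anything falls off the work surface, if the arm or the gripper's body presses on something with over 40 N, if the wrist force passes 120 N, or if a joint passes its speed limit or range.

## Robot

A 6-joint arm with a two-finger parallel gripper is mounted at the origin on the work surface. World frame = base frame: x ahead of the robot, y to its left, z up, the work surface at z = 0. Lengths are in m, angles in rad, forces in N, time in s.
With the tool pointing down it reaches from about 0.425 to 0.95 m from the base axis. Payload 3.5 kg.
Tool frame: the origin (TCP) lies midway between the tips of the shut fingers; the grasp point (between the pads) lies 19 mm behind it; z points along the fingers, y is the line along which they close (so a half turn about z gives the same grasp; the last joint's range is limited). The gripper opens to 85 mm and grips with 20 to 120 N. Pads are 22 mm wide; open, the fingers measure 114 mm over their backs; the gripper's body (76 mm by 85 mm) begins 54 mm behind the grasp point. The pads swing forward as they close: fully open they stand 13 mm farther back than shut.
Start: joints at [-1.319, 0.286, 1.577, -0, 1.279, -0.15], TCP at [0.264, -0.621, 0.231] pointing down, gripper open.
Joint ranges: [-2.77, 2.77], [-0.9, 2.22], [0.21, 2.48], [-1.53, 4.67], [0.24, 2.81], [-2.84, 2.84]. Speed limits (rad/s): [2.79, 2.79, 3.14, 3.14, 3.14, 3.14].

## Interface

Orientations are given as a unit quaternion [x, y, z, w].
In Python, from plant import ctrl gives the robot as it stands. The module is installed in compiled form; this text tells all that it offers.
- The arm moves only by the shell command python3 -m inch 'ROWS' [FORCE]. ROWS is JSON, a list of rows, each a list of 5 numbers: the closure, from 0 (fully open) to 1 (shut), then the shift along the tool's x, y, z in m, then the turn about the tool's z in degrees. A call has 1 to 5 rows; each row is the pose to reach, as a shift and turn from the pose commanded when the call began, along the tool's axes at that moment; what a row does not reach only later rows make up. A row lasts 1/12 s, in which the tool goes at most 41.7 mm and 7.16 degrees, less where a joint would pass 70% of its speed; a pose out of reach is approached as far as the arm can. A call with a gripper value outside its range is refused whole. The fingers move at their own pace and stop on an object; FORCE is the grip in N (left out, the last holds). Time passes only in rows, so rows that repeat a pose let the fingers close. It gives the time, the measured TCP pose, the force, the opening and the grip force at its end, in the units of the state.
- ctrl.get_state(): the state, without advancing time (a new reading comes with each control period).
- ctrl.read_camera(name): name is "side" or "top" or "wrist"; returns a dict with "pixels" (420x560x3 uint8, red, green, blue), "depth" (420x560 float32, m along the optical axis (not along the pixel's ray), 0 where there is no reading), "fx", "fy", "cx", "cy" (pixels), "xyz" and "rotation" of the camera in the world; the wrist camera has in their place "mount" (4x4, takes a point from camera to tool coordinates, whose origin is the TCP and whose axes are the flange's). Camera axes: x right, y down, z forward; pixel columns grow to the right and rows downward; lengths in m; the calibration is good to about 2 mm. A picture is of the moment at which its call begins: read the wrist's pose just before it.
- ctrl.sign_off(): hands the job in; it is judged then, once.
Trained networks look in a picture, given as the dict that the camera call returned (one of the last four; its "shot" number tells which), for a name from the list of things; names that differ only in an ending like _2 or _b are one class to them, and where a whole thing is asked for, a point or a joint stands for the part that bears it (a point fixed in the world has none). Each returns a list of dicts, best first, with "score" (0 to 1); they miss things now and then, are a little off and sometimes report something else, mostly with a low value. They report only what shows in the picture. A call takes as long as a camera call. They do not tell look-alikes from the thing itself.
- ctrl.spot_in(query, picture): "at" ([column, row] in pixels, amid what is visible of it).
- ctrl.tip_of(query, picture): "at" ([column, row] in pixels: a listed point, or the origin of a listed thing).
The state is a dict: "time": time; "qpos": joint angles; "dq": joint speeds; "joint_efforts": joint torques, N m; "eef_pos": TCP position; "tcp_rot": TCP orientation; "contact_force": force on the tool from outside, world axes, zero at the start; "wrist_torque": the same for the moment, N m; "opening": opening from 0.0 (shut) to 1.0 (fully open); "finger_force": force on a finger pad.
Only numpy, scipy, OpenCV 4.12 (cv2) and the standard library are available. Lean on these libraries where they do the work, as an engineer would, in place of code of your own. Each camera call takes 0.05 s, during which the arm holds its last target. There are 200 camera calls.

## Working session

There is one attempt and no reset: what is moved stays moved. The work goes in short steps, Python scripts to look and compute and a shell command to move; the robot and the scene stay as the last step left them, time stands still between calls to the robot, and variables do not carry over. Pictures are saved under pics/ and viewed, at most 10 in all, crops included, and the job is handed in when it is done.

```bash
mkdir -p pics
cat > h.py <<'E'
import numpy as np, cv2
from scipy.spatial.transform import Rotation as R
from plant import ctrl
def cam(n):
    s=ctrl.get_state(); p=ctrl.read_camera(n)
    if n=="wrist":
        T=np.eye(4);T[:3,:3]=R.from_quat(s["tcp_rot"]).as_matrix();T[:3,3]=s["eef_pos"]
        M=T@np.array(p["mount"]);p["Rw"],p["tw"]=M[:3,:3],M[:3,3]
    else:
        r=np.array(p["rotation"],float)
        p["Rw"]=r if r.shape==(3,3) else R.from_quat(r).as_matrix();p["tw"]=np.array(p["xyz"])
    return p
def ray(p,uv): return p["Rw"]@np.array([(uv[0]-p["cx"])/p["fx"],(uv[1]-p["cy"])/p["fy"],1])
def at_z(p,uv,z):
    d=ray(p,uv);return p["tw"]+d*(z-p["tw"][2])/d[2]
def at_d(p,uv):
    u,v=int(round(uv[0])),int(round(uv[1]));w=p["depth"][max(v-1,0):v+2,max(u-1,0):u+2];w=w[w>0]
    return p["tw"]+ray(p,uv)*np.median(w) if len(w) else None
def cloud(p):
    v,u=np.mgrid[:420,:560];d=p["depth"]
    c=np.stack([(u-p["cx"])/p["fx"]*d,(v-p["cy"])/p["fy"]*d,d],-1)@p["Rw"].T+p["tw"];c[d==0]=np.nan
    return c
def proj(p,X):
    c=(np.asarray(X)-p["tw"])@p["Rw"];return c[:2]/c[2]*[p["fx"],p["fy"]]+[p["cx"],p["cy"]]
def save(p,n,box=None,sc=1):
    im=cv2.cvtColor(np.ascontiguousarray(p["pixels"]),cv2.COLOR_RGB2BGR)
    if box: im=im[box[1]:box[3],box[0]:box[2]]
    cv2.imwrite(f"pics/{n}.png",cv2.resize(im,None,fx=sc,fy=sc,interpolation=cv2.INTER_CUBIC))
E
python3 - <<'E'
from h import *
p=cam("top");save(p,"top",sc=1.4);print(p["tw"],p["fx"])
for q in ["jig","plate","screw","block","spare"]:
    for r in ctrl.spot_in(q,p)[:3]: print("spot",q,r["score"],np.round(r["at"]),np.round(at_d(p,r["at"]),3))
for q in ["jig_seat","jig_hole","plate_handle","plate_hole","plate","screw","spare","block"]:
    for r in ctrl.tip_of(q,p)[:3]: print("tip",q,r["score"],np.round(r["at"],1),np.round(at_d(p,r["at"]),3))
print(ctrl.get_state())
E
```

```text
[0.29045871 0.05042143 1.17821354] 459.840277206977
spot jig 0.56 [314. 173.] [ 0.576 -0.027  0.039]
spot plate 0.78 [196. 214.] [0.48  0.276 0.01 ]
spot plate 0.7 [121. 308.] [0.247 0.447 0.041]
spot plate 0.62 [180. 280.] [0.312 0.314 0.007]
spot screw 0.66 [421. 190.] [ 0.519 -0.285  0.079]
spot screw 0.29 [313. 172.] [ 0.579 -0.025  0.039]
spot block 0.61 [416. 209.] [ 0.478 -0.28   0.045]
spot spare 0.45 [420. 221.] [ 0.444 -0.282  0.062]
tip jig_seat 0.75 [323.5 172.6] [ 0.577 -0.051  0.037]
tip jig_hole 0.79 [337.  172.5] [ 0.584 -0.089  0.008]
tip plate_handle 0.79 [179.4 278.7] [0.315 0.316 0.008]
tip plate_handle 0.78 [190. 214.] [0.474 0.286 0.039]
tip plate_handle 0.69 [112.9 304.4] [0.255 0.478 0.01 ]
tip plate_hole 0.96 [182.8 292. ] [0.282 0.308 0.001]
tip plate_hole 0.6 [107.5 321.4] [ 0.213  0.494 -0.003]
tip plate_hole 0.59 [214.6 203.7] [0.507 0.231 0.   ]
tip plate 0.89 [120.  310.3] [0.24  0.46  0.009]
tip plate 0.75 [181.3 279. ] [0.315 0.311 0.007]
tip plate 0.66 [196.3 214.4] [0.478 0.276 0.01 ]
tip screw 0.54 [417.8 193.3] [ 0.512 -0.278  0.075]
tip spare 0.5 [418.5 218.6] [ 0.453 -0.283  0.047]
tip block 0.71 [414.9 209.1] [ 0.477 -0.276  0.045]
{'time': 0.7, 'qpos': array([-1.31904252e+00,  2.86244806e-01,  1.57666275e+00, -4.32392110e-05,
        1.27859262e+00, -1.50019385e-01]), 'dq': array([ 2.95129615e-04, -1.65509518e-04, -1.13260415e-03,  9.31938144e-05,
       -6.96103295e-05, -1.68864056e-03]), 'joint_efforts': array([-1.35718346e-03, -4.05826199e+01, -2.92857438e+01, -2.37882341e-04,
        4.56363550e-04, -2.39260771e-06]), 'eef_pos': array([ 0.26396567, -0.62124943,  0.2313819 ]), 'tcp_rot': array([ 9.79888809e-01,  1.99544277e-01, -1.83256314e-05,  4.72323223e-05]), 'contact_force': array([0.57375571, 0.57899727, 0.88987841]), 'wrist_torque': array([ 0.00100692,  0.00220302, -0.02933846]), 'finger_force': 0.0, 'opening': 1.0016162729556413}
```

View pics/top.png

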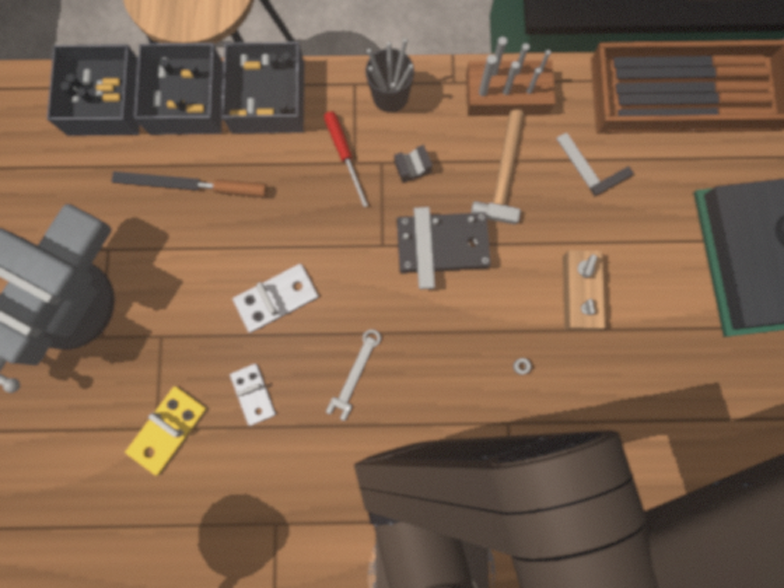

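The top view shows the jig at px (443,242) with its blank sticking out towards the robot. The target plate is the larger white one at (275,297), with its hole at (297,286). The small white plate and the yellow one are decoys. The block is at (587,290), with the larger screw in its far hole (590,266) and the spare near (588,307). Next I fit the geometry.

```bash
cat >> h.py <<'E'
def rect(c,ctr,r,z0,z1):
    m=(c[...,2]>z0)&(c[...,2]<z1)&(np.hypot(c[...,0]-ctr[0],c[...,1]-ctr[1])<r)
    pts=c[m][:,:2].astype(np.float32);(x,y),(w,h),a=cv2.minAreaRect(pts*1000)
    return np.round([x,y,w,h,a],1),len(pts)
E
python3 - <<'E'
from h import *
p=cam("top");c=cloud(p)
print("plate",rect(c,(.478,.276),.09,.006,.016))
print("handle",rect(c,(.474,.286),.06,.033,.05))
print("jig",rect(c,(.577,-.04),.12,.033,.046))
print("block",rect(c,(.477,-.278),.1,.04,.05))
print("T1",rect(c,(.515,-.278),.035,.068,.09)); print("T2",rect(c,(.45,-.28),.035,.068,.09))
print("pins",rect(c,(.577,-.04),.12,.05,.06))
for q in ["plate_handle","plate_hole","plate","jig_seat","jig_hole"]:
    for z in ([.037] if q=="plate_handle" else [0.005] if q[0]=="p" else [.04]):
        for r in ctrl.tip_of(q,p)[:3]: print(q,r["score"],at_z(p,r["at"],z))
E
```

```text
plate (array([495.5, 282.9,  98.4, 139.8,  27.6]), 1216)
handle (array([477.8, 286.6,  59.8,  10.2,  27.6]), 102)
jig (array([569.4, -33.8, 150.6, 165.5,   2.3]), 2606)
block (array([ 486.3, -286.6,   62. ,  139.2,   88.1]), 1123)
T1 (array([ 522.1, -287. ,   10.3,   40.1,   69.1]), 77)
T2 (array([ 450.8, -285.2,   25.7,    7.4,    6.4]), 34)
pins (array([607.8, -23. ,  20.5, 131.1,  14.7]), 35)
plate_handle 0.92 [0.48135038 0.28211382 0.037     ]
plate_handle 0.87 [0.31717    0.31282487 0.037     ]
plate_handle 0.57 [0.25757999 0.465698   0.037     ]
plate_hole 0.84 [0.50350694 0.23488752 0.005     ]
plate_hole 0.84 [0.21762434 0.4996726  0.005     ]
plate_hole 0.6 [0.27680208 0.30752303 0.005     ]
plate 0.88 [0.31233409 0.311486   0.005     ]
plate 0.82 [0.47713396 0.27782204 0.005     ]
plate 0.76 [0.24961818 0.46132061 0.005     ]
jig_seat 0.89 [ 0.57525275 -0.04194407  0.04      ]
jig_seat 0.58 [ 0.52175454 -0.28508177  0.04      ]
jig_hole 0.76 [ 0.57836489 -0.08080528  0.04      ]
```

```bash
cat >> h.py <<'E'
def go(x,y,z,a=None):
    s=ctrl.get_state();Rm=R.from_quat(s["tcp_rot"]).as_matrix()
    d=Rm.T@(np.array([x,y,z])-s["eef_pos"]);y0=np.degrees(np.arctan2(Rm[1,0],Rm[0,0]))
    n=None if a is None else -((a-y0+180)%360-180)
    print("shift mm",np.round(d*1000,1),"turn",n if n is None else round(n,2),"yaw",round(y0,2),"pos",np.round(s["eef_pos"],4),"t",round(s["time"],2))
E
python3 -c "
from h import *
go(.53,-.15,.30,27.6);go(.53,-.05,.32,2.3)
print(ctrl.read_camera('wrist')['mount'])"
```

```text
shift mm [ 429.1 -329.6  -68.7] turn -4.58 yaw 23.02 pos [ 0.264  -0.6212  0.2313] t 1.0
shift mm [ 468.2 -421.7  -88.7] turn 20.72 yaw 23.02 pos [ 0.264  -0.6212  0.2313] t 1.0
[[-3.07452686e-04 -9.50162263e-01 -3.11755640e-01  8.03585278e-02]
 [ 9.99999749e-01 -4.91138862e-04  5.10685243e-04 -9.93620244e-04]
 [-6.38349156e-04 -3.11755405e-01  9.50162176e-01 -1.42734520e-01]
 [ 0.00000000e+00  0.00000000e+00  0.00000000e+00  1.00000000e+00]]
```

```bash
python3 -m inch '[[0,0.03,-0.02,-0.02,0],[0,0.06,-0.04,-0.04,0],[0,0.09,-0.06,-0.06,0],[0,0.12,-0.08,-0.06,0],[0,0.15,-0.1,-0.06,0]]' && python3 -m inch '[[0,0.03,-0.025,0,2],[0,0.06,-0.05,0,4],[0,0.09,-0.075,0,6],[0,0.12,-0.1,0,8],[0,0.15,-0.125,0,10]]' && python3 -c "
from h import *
go(.57,-.05,.25,2.3)"
```

```text
time: 1.47
eef_pos: [0.364, -0.4699, 0.2939]
tcp_rot: [0.98, 0.199, 0.001, 0.002]
contact_force: [0.6, -0.1, -0.5]
opening: 0.995
finger_force: 0.0
time: 1.88
eef_pos: [0.4526, -0.2951, 0.2916]
tcp_rot: [0.994, 0.112, 0.0, 0.0]
contact_force: [0.2, 0.4, -0.0]
opening: 0.997
finger_force: 0.0
shift mm [ 169.1 -212.7   41.6] turn 10.6 yaw 12.9 pos [ 0.4526 -0.2951  0.2916] t 1.88
```

```bash
python3 -m inch '[[0,0.03,-0.035,0,2],[0,0.055,-0.07,0,4],[0,0.075,-0.105,0,6],[0,0.1,-0.14,0,8],[0,0.13,-0.165,0,10]]' && python3 -m inch '[[0,0.02,-0.03,0.02,0],[0,0.03,-0.04,0.03,0],[0,0.03,-0.04,0.03,0],[0,0.03,-0.04,0.03,0]]'
python3 - <<'E'
from h import *
go(.57,-.05,.25,2.3)
p=cam("wrist");save(p,"w1",sc=1.4);c=cloud(p);np.save("c1.npy",c)
print("seat z",np.nanmedian(c[...,2][(c[...,2]>.03)&(c[...,2]<.05)]))
for q in ["jig_seat","jig_hole"]:
    for r in ctrl.tip_of(q,p)[:2]: print(q,r["score"],r["at"],at_z(p,r["at"],.04))
m=((c[...,2]>.049)&(c[...,2]<.062)).astype(np.uint8)
n,l,st,ce=cv2.connectedComponentsWithStats(m)
for i in range(1,n):
    if st[i,4]>15: q=c[l==i];print(st[i,4],ce[i],np.round((np.nanmin(q,0)+np.nanmax(q,0))/2,4),np.round(np.ptp(q,0),4))
E
```

```text
time: 2.3
eef_pos: [0.5396, -0.1066, 0.2919]
tcp_rot: [1.0, 0.026, 0.0, 0.0]
contact_force: [0.8, -0.5, 1.1]
opening: 1.0
finger_force: 0.0
time: 2.63
eef_pos: [0.5675, -0.0669, 0.2605]
tcp_rot: [1.0, 0.027, -0.001, -0.0]
contact_force: [0.1, 0.1, -0.3]
opening: 0.999
finger_force: 0.0
shift mm [  3.5 -16.7  10.5] turn 0.83 yaw 3.13 pos [ 0.5675 -0.0669  0.2605] t 2.63
seat z 0.040339342997116334
jig_seat 0.85 [260.4, 169.6] [ 0.57544812 -0.03932308  0.04      ]
jig_hole 0.58 [298.5, 170.9] [ 0.57628349 -0.08162994  0.04      ]
78 [240.75641026 133.66666667] [ 0.6147 -0.0184  0.0534] [0.0092 0.0093 0.0075]
76 [303.39473684 134.56578947] [ 0.6172 -0.0835  0.0547] [0.0091 0.0096 0.0051]
80 [189.6    157.1875] [0.5869 0.0351 0.053 ] [0.0097 0.01   0.0067]
352 [471.92045455 227.28125   ] [ 0.5237 -0.2824  0.0555] [0.0355 0.0212 0.0129]
121 [459.41322314 284.23140496] [ 0.4514 -0.2821  0.0558] [0.0261 0.0057 0.0123]
```

View pics/w1.png

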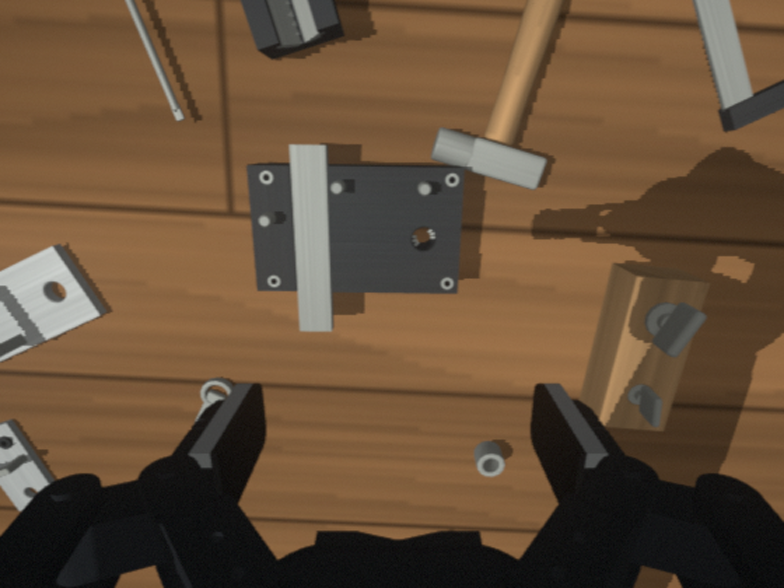

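The jig is fitted from its three pins: origin (0.5753, -0.0401), yaw 2.2°, and all three agree within 1 mm. Now to the plate.

```bash
python3 -m inch '[[0,0,-0.03,0,-5],[0,0,-0.07,0,-10],[0,0,-0.11,0,-15],[0,-0.01,-0.15,0,-20],[0,-0.02,-0.19,0,-24]]' && python3 -c "
from h import *
go(.478,.2866,.17,27.6)"
```

```text
time: 3.2
eef_pos: [0.5378, 0.1211, 0.2627]
tcp_rot: [0.972, 0.234, 0.001, 0.0]
contact_force: [0.5, 0.2, 0.6]
opening: 1.002
finger_force: 0.0
shift mm [  21.8 -174.7   92.5] turn -0.52 yaw 27.08 pos [0.5378 0.1211 0.2627] t 3.2
```

```bash
python3 -m inch '[[0,0.005,-0.035,0.02,0],[0,0.01,-0.075,0.04,0],[0,0.015,-0.11,0.06,0],[0,0.02,-0.145,0.08,0],[0,0.022,-0.17,0.09,0]]' && python3 -m inch '[[0.3,0,0,0,0],[0.3,0,0,0,0],[0.3,0,0,0,0]]'
python3 - <<'E'
from h import *
p=cam("wrist");c=cloud(p)
print("handle",rect(c,(.478,.2866),.05,.035,.048));print("plate",rect(c,(.483,.276),.1,.006,.0125))
m=(c[...,2]>.035)&(c[...,2]<.048)&(np.hypot(c[...,0]-.478,c[...,1]-.2866)<.05);print("top z",np.median(c[m][:,2]))
for q in ["plate_handle","plate_hole"]:
    for r in ctrl.tip_of(q,p)[:1]: print(q,r["score"],r["at"],at_z(p,r["at"],.037 if q[-1]=="e" and "han" in q else .0))
go(.478,.2866,.019,27.6)
E
```

```text
time: 3.62
eef_pos: [0.4787, 0.2833, 0.1699]
tcp_rot: [0.972, 0.233, -0.001, -0.0]
contact_force: [0.4, -0.7, -0.2]
opening: 1.001
finger_force: 0.0
time: 3.87
eef_pos: [0.4814, 0.2816, 0.1727]
tcp_rot: [0.972, 0.233, 0.001, 0.0]
contact_force: [-0.6, -0.2, 0.8]
opening: 0.702
finger_force: 0.0
handle (array([479.7, 288.9,  59.4,   9.7,  26.8]), 783)
plate (array([484.7, 277.8,  70.6, 140.6,  27.1]), 8871)
top z 0.041899601511101114
plate_handle 0.93 [20.4, 316.2] [0.2571571  0.46007578 0.037     ]
plate_hole 0.92 [5.7, 314.0] [0.21344961 0.49409298 0.        ]
shift mm [ -1.3  -6.4 153.8] turn -0.72 yaw 26.88 pos [0.4816 0.2813 0.1728] t 4.02
```

```bash
python3 -m inch '[[0.3,0.0015,-0.0076,0.04,0],[0.3,0.0015,-0.0076,0.08,0],[0.3,0.0015,-0.0076,0.115,0],[0.3,0.0015,-0.0076,0.14,0],[0.3,0.0015,-0.0076,0.151,0]]' && python3 -m inch '[[0.3,0,0,0,0],[0.5,0,0,0,0],[0.7,0,0,0,0],[0.9,0,0,0,0],[1,0,0,0,0]]' 50 && python3 -m inch '[[1,0,0,0,0],[1,0,0,0,0],[1,0,0,0,0]]' && python3 -c "
from h import *
go(.4795,.2887,.020,27)"
```

```text
time: 4.43
eef_pos: [0.4762, 0.288, 0.0168]
tcp_rot: [0.973, 0.233, -0.003, 0.0]
contact_force: [-0.5, 0.2, -0.6]
opening: 0.697
finger_force: 0.0
time: 4.85
eef_pos: [0.4798, 0.2903, 0.0226]
tcp_rot: [0.972, 0.234, 0.002, 0.0]
contact_force: [0.5, -3.2, 0.8]
opening: 0.135
finger_force: 0.1
time: 5.1
eef_pos: [0.4799, 0.2904, 0.0227]
tcp_rot: [0.972, 0.234, 0.002, 0.0]
contact_force: [-0.0, -2.3, 5.8]
opening: 0.101
finger_force: 50.9
shift mm [-1.1  1.3  2.7] turn 0.05 yaw 27.05 pos [0.4799 0.2904 0.0227] t 5.1
```

```bash
python3 -m inch '[[1,0,0,-0.02,0],[1,0,0,-0.05,0],[1,0,0,-0.08,0],[1,0,0,-0.11,0],[1,0,0,-0.11,0]]'
python3 - <<'E'
from h import *
go(.5682,-.0364,.11,2.2); s=ctrl.get_state(); print(s["opening"],s["finger_force"],s["contact_force"],s["wrist_torque"])
E
```

```text
time: 5.52
eef_pos: [0.4815, 0.2917, 0.137]
tcp_rot: [0.972, 0.234, 0.006, -0.001]
contact_force: [1.6, 1.4, -1.2]
opening: 0.105
finger_force: 49.7
shift mm [-72.2 331.6  26.4] turn 24.83 yaw 27.03 pos [0.4815 0.2917 0.137 ] t 5.52
0.10467184356226475 49.662959575653076 [ 1.62459775  1.38591394 -1.22949575] [ 0.07076422 -0.09622071  0.01535503]
```

```bash
python3 -m inch '[[1,-0.005,0.02,0,1],[1,-0.012,0.05,0,4],[1,-0.02,0.085,0,8],[1,-0.028,0.12,0,12],[1,-0.036,0.155,0,15]]' && python3 -c "
from h import *
go(.5682,-.0364,.11,2.2)"
```

```text
time: 5.93
eef_pos: [0.515, 0.1343, 0.1283]
tcp_rot: [0.995, 0.104, -0.001, -0.0]
contact_force: [0.4, -0.1, -4.1]
opening: 0.104
finger_force: 49.6
shift mm [ 17.  178.   18.1] turn 9.69 yaw 11.89 pos [0.515  0.1343 0.1283] t 5.93
```

```bash
python3 -m inch '[[1,0.004,0.035,0,3],[1,0.008,0.075,0,6],[1,0.012,0.11,0,8],[1,0.015,0.145,0,9.7],[1,0.017,0.165,0,9.7]]' && python3 -m inch '[[1,0,0,0,0],[1,0,0,0,0],[1,0,0,0,0]]' && python3 -c "
from h import *
go(.5682,-.0364,.075,2.2)"
```

```text
time: 6.35
eef_pos: [0.567, -0.0254, 0.1285]
tcp_rot: [1.0, 0.019, -0.001, 0.0]
contact_force: [0.8, -0.5, -3.8]
opening: 0.099
finger_force: 49.6
time: 6.6
eef_pos: [0.5661, -0.0216, 0.1286]
tcp_rot: [1.0, 0.02, -0.002, -0.001]
contact_force: [-0.6, 0.8, -3.3]
opening: 0.104
finger_force: 49.7
shift mm [ 1.7 15.  53.6] turn 0.11 yaw 2.31 pos [ 0.5661 -0.0216  0.1286] t 6.6
```

```bash
python3 -m inch '[[1,0.001,0.007,0.01,0],[1,0.0015,0.015,0.025,0],[1,0.0015,0.015,0.04,0],[1,0.0015,0.015,0.05,0],[1,0.0015,0.015,0.054,0]]' && python3 -m inch '[[1,0,0,0,0],[1,0,0,0,0],[1,0,0,0,0]]'
python3 - <<'E'
from h import *
go(.5682,-.0364,.0627,2.2)
p=cam("wrist");save(p,"w2",sc=1.4);c=cloud(p)
print(rect(c,(.572,-.048),.1,.05,.0575))
m=(c[...,2]>.05)&(c[...,2]<.062)&(np.hypot(c[...,0]-.572,c[...,1]+.048)<.09)
q=c[m];A=np.c_[q[:,:2]-[.572,-.048],np.ones(len(q))];print(np.linalg.lstsq(A,q[:,2],rcond=None)[0],np.median(q[:,2]))
print(np.round(R.from_quat(ctrl.get_state()["tcp_rot"]).as_matrix()[:,2],4))
E
```

```text
time: 7.02
eef_pos: [0.5675, -0.0361, 0.0734]
tcp_rot: [1.0, 0.021, -0.002, -0.001]
contact_force: [-0.5, 0.5, -3.5]
opening: 0.104
finger_force: 49.6
time: 7.27
eef_pos: [0.5702, -0.0371, 0.0772]
tcp_rot: [1.0, 0.021, 0.001, 0.0]
contact_force: [-0.2, 0.7, -2.7]
opening: 0.103
finger_force: 49.6
shift mm [-2.  -0.8 14.5] turn 0.16 yaw 2.36 pos [ 0.5702 -0.0371  0.0772] t 7.27
(array([599.6, -38.6, 152.8,  58.5,  80.8]), 1521)
[-0.03995086 -0.01572485  0.05783027] 0.05597755449132269
[ 2.1e-03 -5.0e-04 -1.0e+00]
```

View pics/w2.png

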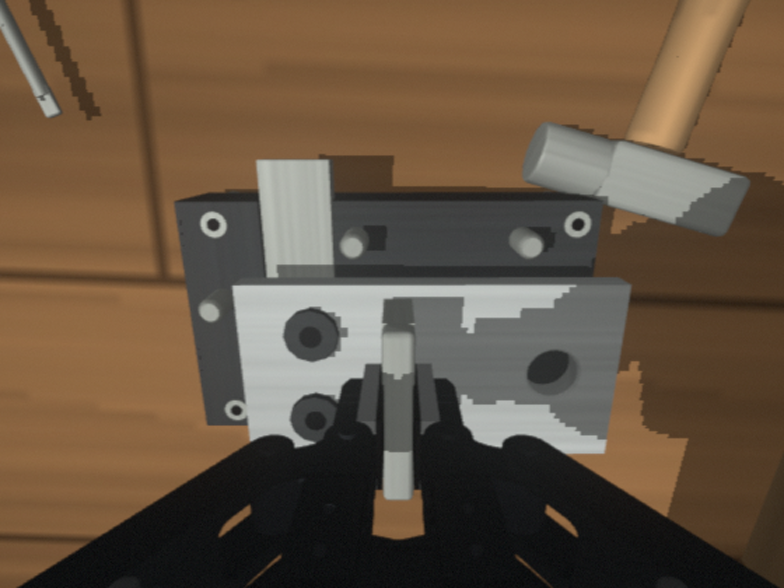

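The plate hangs level and square in front of the pins, bushes at px (310,335) over the blank line and hole at (552,372). Now I lower it gently.

```bash
python3 -m inch '[[1,-0.002,0,0.004,0.1],[1,-0.002,0,0.008,0.1],[1,-0.002,0,0.011,0.1],[1,-0.002,0,0.012,0.1],[1,-0.002,0,0.012,0.1]]' && python3 -m inch '[[1,0,0,0.001,0],[1,0,0,0.002,0],[1,0,0,0.002,0],[1,0,0,0.002,0]]'
python3 - <<'E'
from h import *
go(.5682,-.0364,.0627,2.2)
p=cam("wrist");c=cloud(p)
print(rect(c,(.572,-.048),.09,.047,.0525))
E
```

```text
time: 7.73
eef_pos: [0.567, -0.0373, 0.0637]
tcp_rot: [1.0, 0.019, -0.001, -0.0]
contact_force: [0.2, 0.1, -2.7]
opening: 0.107
finger_force: 49.7
time: 8.07
eef_pos: [0.5677, -0.0374, 0.0628]
tcp_rot: [1.0, 0.019, 0.0, 0.0]
contact_force: [-1.3, 0.1, -0.4]
opening: 0.105
finger_force: 50.1
shift mm [ 0.6 -0.9  0.1] turn 0.03 yaw 2.23 pos [ 0.5677 -0.0374  0.0628] t 8.07
(array([575.5, -40.2,  89.5, 157.3,   2.3]), 22600)
```

```bash
python3 -m inch '[[1,0.002,0,0.0005,0],[1,0.004,0,0.0005,0],[1,0.006,0,0.0005,0],[1,0.007,0,0.0005,0],[1,0.007,0,0.0005,0]]' && python3 -m inch '[[1,0,-0.002,0,0],[1,0,-0.004,0,0],[1,0,-0.006,0,0],[1,0,-0.0075,0,0],[1,0,-0.0075,0,0]]'
python3 - <<'E'
from h import *
go(.5759,-.0281,.0627,2.2)
E
```

```text
time: 8.53
eef_pos: [0.5745, -0.0373, 0.0628]
tcp_rot: [1.0, 0.019, -0.0, 0.0]
contact_force: [-5.1, -0.0, 6.5]
opening: 0.101
finger_force: 50.8
time: 8.95
eef_pos: [0.5755, -0.0299, 0.0627]
tcp_rot: [1.0, 0.02, 0.002, 0.001]
contact_force: [0.7, -3.7, 2.4]
opening: 0.104
finger_force: 50.5
shift mm [ 0.4 -1.8  0. ] turn 0.04 yaw 2.24 pos [ 0.5755 -0.0299  0.0627] t 8.95
```

```bash
python3 -m inch '[[1,0.001,0,0,0],[1,0.001,0,0,0],[1,0.001,-0.001,0,0],[1,0.001,-0.001,0,0],[1,0.001,-0.001,0,0]]' && python3 -m inch '[[1,0.001,0,0,0],[1,0.001,0,0,0],[1,0.001,-0.001,0,0],[1,0.001,-0.001,0,0],[1,0.001,-0.001,0,0]]'
python3 - <<'E'
from h import *
go(.5759,-.0281,.0627,2.2)
E
```

```text
time: 9.37
eef_pos: [0.5757, -0.0292, 0.0627]
tcp_rot: [1.0, 0.02, 0.0, 0.001]
contact_force: [-1.3, -4.5, 5.7]
opening: 0.104
finger_force: 50.8
time: 9.78
eef_pos: [0.5761, -0.0283, 0.0627]
tcp_rot: [1.0, 0.02, -0.0, 0.001]
contact_force: [-3.8, -5.2, 6.4]
opening: 0.105
finger_force: 50.9
shift mm [-0.2 -0.2  0. ] turn 0.04 yaw 2.24 pos [ 0.5761 -0.0283  0.0627] t 9.78
```

```bash
for i in 1 2 3; do python3 -m inch '[[1,0.001,0,0,0],[1,0.001,0,0,0],[1,0.001,-0.001,0,0],[1,0.001,-0.001,0,0],[1,0.001,-0.001,0,0]]' | grep -E "eef|contact"; done
python3 - <<'E'
from h import *
go(.5759,-.0281,.0627,2.2)
E
```

```text
eef_pos: [0.5763, -0.0281, 0.0627]
contact_force: [-6.4, -7.2, 8.4]
eef_pos: [0.5764, -0.028, 0.0628]
contact_force: [-8.2, -10.8, 10.2]
eef_pos: [0.5765, -0.028, 0.0629]
contact_force: [-11.2, -13.8, 13.2]
shift mm [-0.6  0.1  0.2] turn 0.15 yaw 2.35 pos [ 0.5765 -0.028   0.0629] t 11.03
```

Blocked by the pins in both directions, at the predicted home position. I relax the push, then release and check.

```bash
python3 -m inch '[[1,-0.001,0.001,-0.001,0],[1,-0.002,0.003,-0.002,0],[1,-0.002,0.003,-0.002,0]]' && python3 -m inch '[[0.85,0,0,0,0],[0.7,0,0,0,0],[0.6,0,0,0,0],[0.6,0,0,0,0],[0.6,0,0,0,0]]' && python3 -m inch '[[0.6,0,0,-0.02,0],[0.6,0,0,-0.05,0],[0.6,0,0,-0.09,0],[0.6,0,0,-0.13,0],[0.6,0,0,-0.17,0]]' && python3 -m inch '[[0.3,0,0,0,0],[0.3,0,0,0,0],[0.3,0,0,0,0]]'
python3 - <<'E'
from h import *
go(.5759,-.0281,.0627,2.2)
p=cam("wrist");save(p,"w3",sc=1.4);c=cloud(p)
m=(c[...,2]>.046)&(c[...,2]<.0525)&(np.hypot(c[...,0]-.575,c[...,1]+.04)<.09)
mm=cv2.morphologyEx(m.astype(np.uint8),cv2.MORPH_OPEN,np.ones((7,7)))>0
r=cv2.minAreaRect((c[mm][:,:2]*1000).astype(np.float32));print(r,np.median(c[mm][:,2]))
print("handle",rect(c,(.576,-.028),.045,.076,.09))
j=np.array([.5753,-.0401]);a=np.radians(2.2);J=np.array([[np.cos(a),-np.sin(a)],[np.sin(a),np.cos(a)]])
print("plate in jig mm",(np.array(r[0])-j*1000)@J)
c=cloud(cam("top"));print("T1",rect(c,(.522,-.285),.035,.065,.09));print("T2",rect(c,(.451,-.285),.035,.065,.09))
E
```

```text
time: 11.28
eef_pos: [0.5761, -0.0281, 0.0629]
tcp_rot: [1.0, 0.019, -0.001, 0.0]
contact_force: [-0.7, -5.6, -0.8]
opening: 0.1
finger_force: 50.0
time: 11.7
eef_pos: [0.5772, -0.0268, 0.0638]
tcp_rot: [1.0, 0.02, -0.0, -0.0]
contact_force: [0.8, -0.2, -0.5]
opening: 0.397
finger_force: 0.0
time: 12.12
eef_pos: [0.5767, -0.027, 0.2354]
tcp_rot: [1.0, 0.02, -0.0, -0.0]
contact_force: [0.4, -0.5, 0.2]
opening: 0.4
finger_force: 0.0
time: 12.37
eef_pos: [0.5768, -0.0271, 0.2335]
tcp_rot: [1.0, 0.02, -0.0, -0.0]
contact_force: [0.1, -0.6, 0.0]
opening: 0.703
finger_force: 0.0
shift mm [ -0.9   1.  170.8] turn 0.04 yaw 2.24 pos [ 0.5768 -0.0271  0.2335] t 12.37
((574.7325439453125, -40.0054931640625), (70.6269760131836, 140.57861328125), 2.244983434677124) 0.050112773796320786
handle (array([575.1, -28.1,  59. ,   9.4,   2.1]), 666)
plate in jig mm [-0.56340988  0.11622057]
T1 (array([ 521.7, -287.5,   10.5,   38.5,   66.4]), 83)
T2 (array([ 449.9, -284.8,   26.2,    7.1,    8.5]), 40)
```

View pics/w3.png

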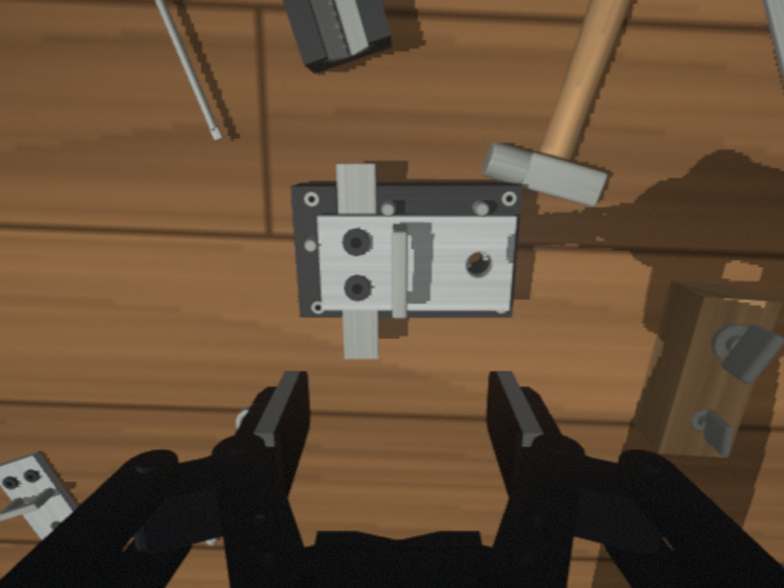

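The plate is home: the blank runs under both bushes at (356,242/288), its edges touch the pins, and the screw hole at (478,264) shows the jig hole through it. Measured offset is 0.6 mm or less and 0.05°. Next the large screw. I turn anticlockwise on the way so there is plenty of clockwise range left.

```bash
python3 -m inch '[[0.3,-0.005,0.03,0,-7],[0.3,-0.015,0.07,0,-14],[0.3,-0.025,0.11,0,-21],[0.3,-0.035,0.15,0,-28],[0.3,-0.046,0.185,0,-35]]' && python3 -m inch '[[0.3,0,0,0,-7],[0.3,0,0,0,-14],[0.3,0,0,0,-21],[0.3,0,0,0,-28],[0.3,0,0,0,-35]]' && python3 -m inch '[[0.3,0,0,0,-7],[0.3,0,0,0,-14],[0.3,0,0,0,-21],[0.3,0,0,0,-28],[0.3,0,0,0,-35]]' && python3 -m inch '[[0.3,0,0,0,-7],[0.3,0,0,0,-14],[0.3,0,0,0,-21],[0.3,0,0,0,-28],[0.3,0,0,0,-35]]'
python3 - <<'E'
from h import *
go(.5217,-.2872,.17,157.5); print(ctrl.get_state()["qpos"])
E
```

```text
time: 12.88
eef_pos: [0.5384, -0.2101, 0.2314]
tcp_rot: [0.951, 0.311, -0.001, -0.002]
contact_force: [2.3, -0.2, -1.5]
opening: 0.702
finger_force: 0.0
time: 13.3
eef_pos: [0.5387, -0.2088, 0.2312]
tcp_rot: [0.813, 0.582, -0.001, -0.002]
contact_force: [-0.0, 0.3, 0.1]
opening: 0.698
finger_force: 0.0
time: 13.72
eef_pos: [0.5388, -0.2086, 0.2312]
tcp_rot: [0.601, 0.8, -0.0, -0.002]
contact_force: [-0.1, 0.4, -0.6]
opening: 0.699
finger_force: 0.0
time: 14.13
eef_pos: [0.5388, -0.2086, 0.2312]
tcp_rot: [0.332, 0.943, 0.001, -0.002]
contact_force: [0.2, 0.2, 0.6]
opening: 0.699
finger_force: 0.0
shift mm [-36.3 -72.   61.1] turn -16.33 yaw 141.17 pos [ 0.5388 -0.2086  0.2312] t 14.13
[-5.44927704e-01  7.62581806e-02  1.81804716e+00  1.43409579e-04
  1.25181917e+00 -1.43806474e+00]
```

```bash
python3 -m inch '[[0.3,-0.01,-0.02,0.015,-5],[0.3,-0.02,-0.04,0.03,-10],[0.3,-0.03,-0.06,0.045,-16],[0.3,-0.036,-0.072,0.061,-16.3],[0.3,-0.036,-0.072,0.061,-16.3]]' && python3 -m inch '[[0.3,0,0,0,0],[0.3,0,0,0,0]]'
python3 - <<'E'
from h import *
p=cam("wrist");c=cloud(p);save(p,"w4",sc=1.4)
print("T1",rect(c,(.5217,-.2872),.035,.076,.09));print("T2",rect(c,(.45,-.285),.035,.076,.09))
print("block",rect(c,(.486,-.286),.1,.041,.0475))
for r in ctrl.tip_of("screw",p)[:2]: print(r["score"],r["at"],at_z(p,r["at"],.045))
go(.5217,-.2872,.057,157.5)
E
```

```text
time: 14.55
eef_pos: [0.5188, -0.288, 0.1664]
tcp_rot: [0.2, 0.98, 0.002, -0.005]
contact_force: [-0.2, 1.2, -0.9]
opening: 0.7
finger_force: 0.0
time: 14.72
eef_pos: [0.522, -0.287, 0.1721]
tcp_rot: [0.198, 0.98, 0.001, -0.001]
contact_force: [-0.5, -1.0, 0.1]
opening: 0.701
finger_force: 0.0
T1 (array([ 521.8, -285.7,    9.7,   38.9,   66.7]), 649)
T2 (array([ 451.3, -283. ,   17. ,    3.7,    7.9]), 10)
block (array([ 486.7, -285. ,   60.2,  140.4,   88.1]), 10847)
0.74 [522.6, 168.6] [ 0.57185906 -0.0937823   0.045     ]
0.58 [283.8, 203.4] [ 0.522838   -0.28661091  0.045     ]
shift mm [  1.   -0.5 116.5] turn -0.33 yaw 157.17 pos [ 0.5227 -0.2871  0.1735] t 14.82
```

View pics/w4.png

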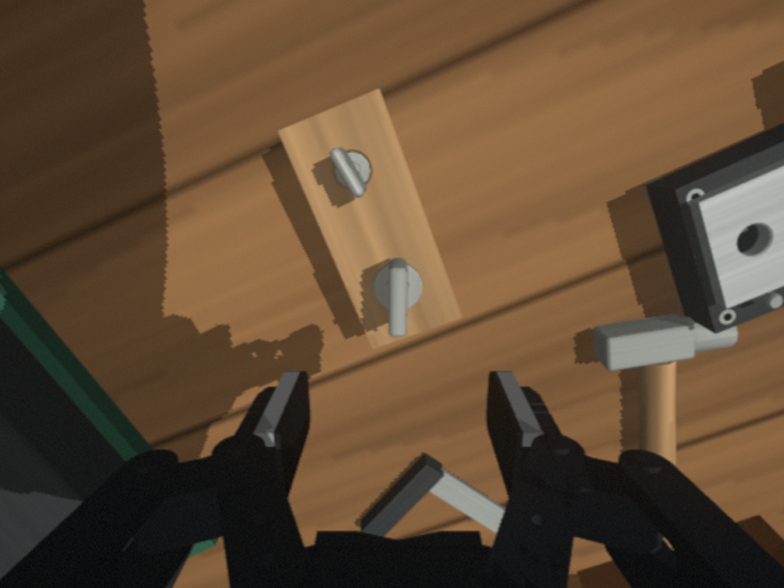

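The large screw's T-handle, px (398,297), lies straight along the tool x axis between the fingers, and the spare is clear at (348,172). Descend and grip.

```bash
python3 -m inch '[[0.3,0.001,0.0007,0.03,0.4],[0.3,0.001,0.0007,0.06,0.4],[0.3,0.001,0.0007,0.09,0.4],[0.3,0.001,0.0007,0.106,0.4],[0.3,0.001,0.0007,0.115,0.4]]' && python3 -m inch '[[0.3,0,0,0,0],[0.5,0,0,0,0],[0.7,0,0,0,0],[0.9,0,0,0,0],[1,0,0,0,0]]' 40 && python3 -m inch '[[1,0,0,0,0],[1,0,0,0,0],[1,0,0,0,0]]' && python3 -c "
from h import *
go(.5220,-.2860,.057,157)"
```

```text
time: 15.23
eef_pos: [0.5207, -0.2849, 0.0557]
tcp_rot: [0.201, 0.98, 0.001, -0.002]
contact_force: [-0.2, 0.4, -0.2]
opening: 0.699
finger_force: 0.0
time: 15.65
eef_pos: [0.5225, -0.2874, 0.0596]
tcp_rot: [0.202, 0.979, -0.001, 0.001]
contact_force: [-0.0, -0.6, 0.1]
opening: 0.138
finger_force: 0.0
time: 15.9
eef_pos: [0.5225, -0.2875, 0.0596]
tcp_rot: [0.202, 0.979, -0.001, 0.001]
contact_force: [-0.1, -0.5, 6.3]
opening: 0.107
finger_force: 40.7
shift mm [1.  1.2 2.6] turn -0.28 yaw 156.72 pos [ 0.5225 -0.2875  0.0596] t 15.9
```

```bash
python3 -m inch '[[1,0,0,-0.02,0],[1,0,0,-0.045,0],[1,0,0,-0.07,0],[1,0,0,-0.09,-5],[1,0,0,-0.1,-10]]' && python3 -m inch '[[1,0,0,0,-7],[1,0,0,0,-14],[1,0,0,0,-21],[1,0,0,0,-28],[1,0,0,0,-35]]' && python3 -m inch '[[1,0,0,0,-7],[1,0,0,0,-14],[1,0,0,0,-21],[1,0,0,0,-21]]'
python3 - <<'E'
from h import *
go(.5768,-.0860,.16,223); s=ctrl.get_state();print(s["qpos"],s["finger_force"],s["opening"])
p=cam("wrist");save(p,"w5",sc=1.4)
p=cam("side");print(p["tw"],p["Rw"]);cv2.imwrite("pics/s1.png",cv2.resize(cv2.cvtColor(p["pixels"],cv2.COLOR_RGB2BGR),None,fx=1.4,fy=1.4));print(proj(p,s["eef_pos"]))
E
```

```text
time: 16.32
eef_pos: [0.5222, -0.2873, 0.1605]
tcp_rot: [0.114, 0.994, -0.001, 0.001]
contact_force: [-0.8, -0.1, -1.0]
opening: 0.106
finger_force: 40.0
time: 16.73
eef_pos: [0.5208, -0.2862, 0.1567]
tcp_rot: [-0.191, 0.982, 0.001, -0.001]
contact_force: [0.5, -0.5, -1.5]
opening: 0.105
finger_force: 40.0
time: 17.07
eef_pos: [0.5396, -0.2573, 0.1545]
tcp_rot: [-0.341, 0.94, -0.013, -0.019]
contact_force: [-0.2, -0.1, -1.4]
opening: 0.11
finger_force: 40.0
shift mm [-137.9  107.6  -13. ] turn -3.17 yaw -140.17 pos [ 0.5396 -0.2573  0.1545] t 17.07
[-0.5949465   0.19675558  1.83124319 -0.05161395  1.11444148 -2.83836615] 39.99040961265564 0.10967393955834352
[ 0.39032568 -0.86132504  0.5723282 ] [[ 0.99267167 -0.03944779  0.11422272]
 [-0.1192379  -0.47327588  0.87280712]
 [ 0.01962855 -0.88003057 -0.47451123]]
[316.44720262 249.37952376]
```

View pics/w5.png

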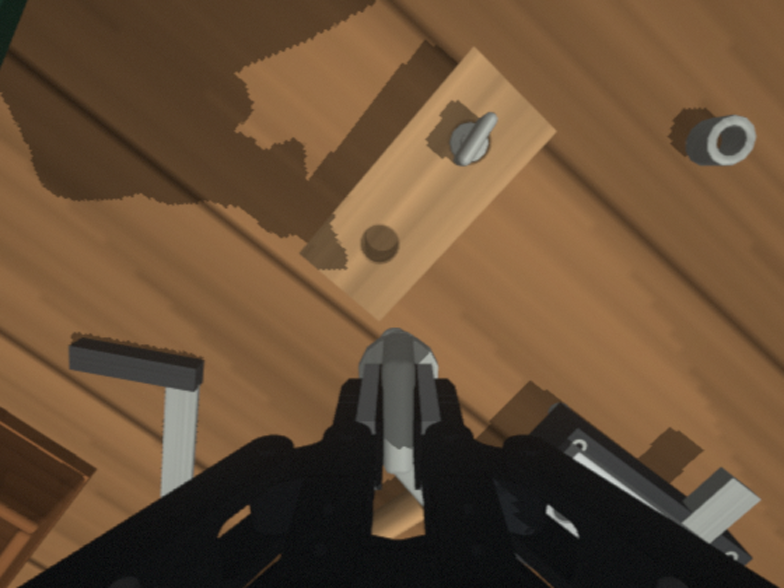

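View pics/s1.png

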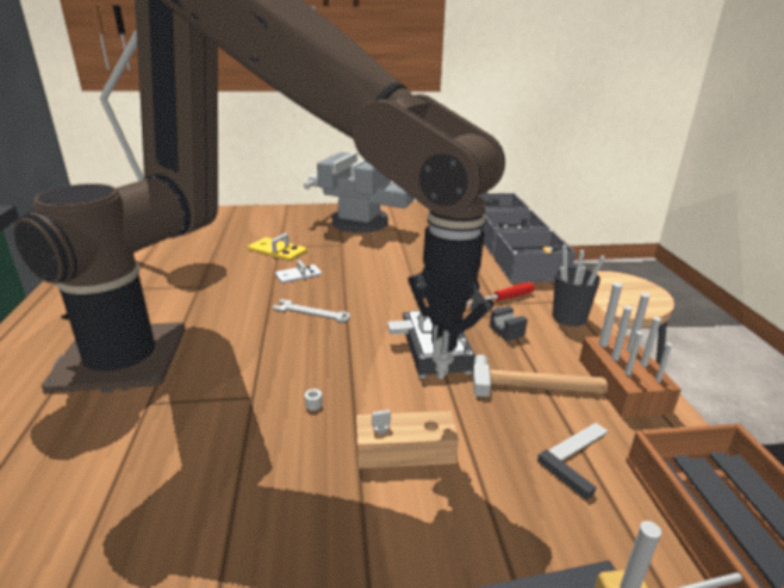

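The screw is held upright in the fingers, but the last joint ran to its range limit and tilted the tool a little. I turn back.

```bash
python3 -m inch '[[1,0,0,0,5],[1,0,0,0,10],[1,0,0,0,15],[1,0,0,0,15],[1,0,0,0,15]]'
python3 - <<'E'
from h import *
go(.5768,-.0860,.16,217); s=ctrl.get_state();print(s["qpos"],np.round(R.from_quat(s["tcp_rot"]).as_matrix()[:,2],4))
E
```

```text
time: 17.58
eef_pos: [0.5386, -0.2607, 0.1555]
tcp_rot: [-0.214, 0.977, -0.017, -0.017]
contact_force: [-0.7, 0.3, -1.5]
opening: 0.107
finger_force: 40.0
shift mm [-107.4  142.5  -12.5] turn -12.33 yaw -155.33 pos [ 0.5386 -0.2607  0.1555] t 17.58
[-0.60019369  0.1958627   1.83036455 -0.05288177  1.11440631 -2.578873  ] [-0.0256 -0.04   -0.9989]
```

The command kept a 2.7° tilt (joint 4 = -0.053). By symmetry, nudging the opposite end of joint 6 will take it out again. There is time for that.

```bash
for i in 1 2 3 4 5 6 7 8; do python3 -m inch '[[1,0,0,0,7],[1,0,0,0,14],[1,0,0,0,21],[1,0,0,0,28],[1,0,0,0,35]]' >/dev/null; done; python3 -m inch '[[1,0,0,0,7],[1,0,0,0,14],[1,0,0,0,21],[1,0,0,0,28]]'
python3 - <<'E'
from h import *
go(.5768,-.0860,.16,217); s=ctrl.get_state();print(s["qpos"],np.round(R.from_quat(s["tcp_rot"]).as_matrix()[:,2],4))
E
```

```text
time: 21.25
eef_pos: [0.5388, -0.2605, 0.1557]
tcp_rot: [-0.618, 0.786, -0.008, -0.022]
contact_force: [-0.8, -0.5, -1.2]
opening: 0.105
finger_force: 40.0
shift mm [-178.2    4.3  -12.3] turn 39.4 yaw -103.6 pos [ 0.5388 -0.2605  0.1557] t 21.25
[-0.59975832  0.19581095  1.83011891 -0.05280534  1.11441919  2.8027879 ] [-0.0253 -0.0401 -0.9989]
```

Now nudge over the limit in small steps.

```bash
for i in 1 2; do python3 -m inch '[[1,0,0,0,3],[1,0,0,0,5],[1,0,0,0,5]]' >/dev/null
python3 - <<'E'
from h import *
s=ctrl.get_state();print(s["time"],s["eef_pos"],s["qpos"],np.round(R.from_quat(s["tcp_rot"]).as_matrix()[:,2],4))
E
done
```

```text
21.5 [ 0.53242922 -0.26975327  0.15619507] [-0.62503843  0.18977855  1.83579664 -0.03629037  1.11315047  2.83683695] [-0.0165 -0.0282 -0.9995]
21.75 [ 0.52088851 -0.28441153  0.15632236] [-0.66847822  0.17903673  1.84776229 -0.00561472  1.10986231  2.83768399] [ 8.e-04 -7.e-03 -1.e+00]
```

```bash
python3 -m inch '[[1,0,0,0,1],[1,0,0,0,1]]' >/dev/null; for i in 1 2 3 4 5 6 7 8; do python3 -m inch '[[1,0,0,0,-7],[1,0,0,0,-14],[1,0,0,0,-21],[1,0,0,0,-28],[1,0,0,0,-35]]' >/dev/null; done;  python3 - <<'E'
from h import *
go(.5768,-.0860,.16,None); s=ctrl.get_state();print(s["qpos"],np.round(R.from_quat(s["tcp_rot"]).as_matrix()[:,2],4),s["opening"],s["finger_force"])
E
```

```text
shift mm [-18.3 206.6  -3.9] turn None yaw 169.12 pos [ 0.5199 -0.2855  0.1563] t 25.25
[-6.73443851e-01  1.77681553e-01  1.84932589e+00  9.34076831e-04
  1.10962060e+00 -2.05479218e+00] [ 0.0044 -0.0024 -1.    ] 0.11099747881006444 40.00706434249878
```

```bash
python3 -m inch '[[1,-0.003,0.03,0,-6],[1,-0.006,0.065,0,-12],[1,-0.009,0.1,0,-18],[1,-0.012,0.135,0,-24],[1,-0.016,0.17,0,-30]]' >/dev/null;  python3 - <<'E'
from h import *
go(.5768,-.0860,.16,218); s=ctrl.get_state();print(s["qpos"])
p=cam("wrist");Rt=R.from_quat(s["tcp_rot"]).as_matrix();c=(cloud(p)-s["eef_pos"])@Rt
m=(abs(c[...,1])<.004)&(abs(c[...,2])<.06)&(abs(c[...,0])<.05)
q=c[m]*1000
for z0 in range(-50,55,4):
    k=q[(q[:,2]>=z0)&(q[:,2]<z0+4)]
    if len(k): print(z0,len(k),np.round([k[:,0].min(),k[:,0].max()],1))
m=(c[...,2]>.004)&(c[...,2]<.018)&(np.hypot(c[...,0],c[...,1])<.03);k=c[m]*1000;print("collar",len(k),k.min(0),k.max(0))
E
```

```text
shift mm [-18.8  29.9  -3.8] turn -18.96 yaw -160.96 pos [ 0.5688 -0.1204  0.1562] t 25.67
[-3.82755239e-01  1.52985415e-01  1.87783015e+00 -7.10685309e-04
  1.10567960e+00 -2.28545430e+00]
-42 9 [-8.5 10.5]
-38 80 [-10.9  11.2]
-34 37 [-10.2  11.2]
-30 29 [ 0.5 10.8]
-26 143 [-17.2  18.2]
-22 1333 [-20.9  19.9]
-18 87 [12.4 20. ]
-14 64 [16.5 20. ]
-10 62 [17.  19.9]
-6 55 [16.9 20.1]
-2 50 [16.6 19.8]
2 2 [18.2 18.9]
10 2 [13.2 13.4]
30 12 [6.9 8.2]
34 31 [4.6 7.2]
38 5 [5.8 6.4]
42 3 [2.8 3.7]
collar 517 [ -1.74715547 -13.17949484   7.91949936] [13.72652421 15.38671624 14.75593957]
```

The T-handle spans -20 to +20 mm about the TCP, so the screw axis is at the TCP and its origin 14.5 mm beyond. Move over the hole.

```bash
python3 -m inch '[[1,-0.008,0.012,0,-6],[1,-0.016,0.024,0.01,-12],[1,-0.019,0.029,0.02,-18],[1,-0.019,0.030,0.03,-19],[1,-0.019,0.030,0.045,-19]]' >/dev/null; python3 -m inch '[[1,0,0,0,0],[1,0,0,0,0],[1,0,0,0,0]]' >/dev/null;  python3 - <<'E'
from h import *
s=ctrl.get_state()
p=cam("wrist");save(p,"w6",(150,150,430,400),2.2)
h=proj(p,[.5768,-.0860,.05]);print("hole px exp",h,(h-[150,150])*2.2)
for r in ctrl.tip_of("jig_hole",p)[:1]+ctrl.tip_of("plate_hole",p)[:1]+ctrl.tip_of("screw_tip",p)[:1]: print(r["score"],r["at"],at_z(p,r["at"],.05))
t=s["eef_pos"]+R.from_quat(s["tcp_rot"]).as_matrix()[:,2]*.0465;print("tip est",t,proj(p,t))
go(.5768,-.0860,.11,218);print(s["qpos"][5])
E
```

```text
hole px exp [286.78694029 230.60800709] [300.93126865 177.3376156 ]
0.56 [282.3, 225.2] [ 0.57558759 -0.09067881  0.05      ]
0.6 [286.1, 228.6] [ 0.57595209 -0.08723153  0.05      ]
0.74 [281.0, 239.5] [ 0.58421028 -0.08515029  0.05      ]
tip est [ 0.57761374 -0.08848358  0.06505352] [282.85760758 238.24061589]
shift mm [-0.7  2.4  2.1] turn -0.31 yaw -142.31 pos [ 0.5777 -0.0883  0.1122] t 26.58
-2.552124393683237
```

View pics/w6.png

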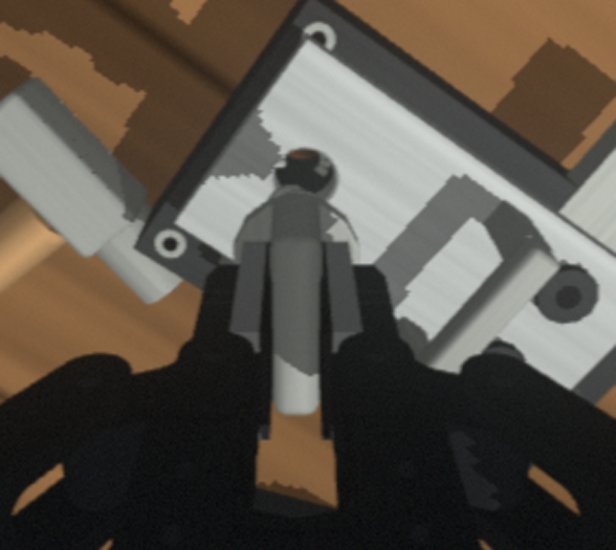

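```bash
python3 -m inch '[[1,-0.0007,0.0026,0,0],[1,-0.0007,0.0026,0.004,0],[1,-0.0007,0.0026,0.008,0],[1,-0.0007,0.0026,0.012,0],[1,-0.0007,0.0026,0.012,0]]' ; python3 -m inch '[[1,0,0,0.003,0],[1,0,0,0.006,0],[1,0,0,0.009,0],[1,0,0,0.012,0],[1,0,0,0.012,0]]'; python3 -c "
from h import *
go(.5768,-.0860,.09,218)"
```

```text
time: 27.0
eef_pos: [0.5752, -0.0851, 0.0976]
tcp_rot: [-0.323, 0.946, -0.001, 0.001]
contact_force: [-0.3, -0.2, -1.5]
opening: 0.107
finger_force: 40.0
time: 27.42
eef_pos: [0.5757, -0.0853, 0.0862]
tcp_rot: [-0.323, 0.946, -0.002, 0.001]
contact_force: [-0.6, 0.3, -0.8]
opening: 0.106
finger_force: 40.0
shift mm [-0.4 -1.2 -3.8] turn -0.28 yaw -142.28 pos [ 0.5757 -0.0853  0.0862] t 27.42
```

```bash
python3 -m inch '[[1,-0.0003,-0.0008,0.002,0],[1,-0.0003,-0.0008,0.004,0],[1,-0.0003,-0.0008,0.006,0],[1,-0.0003,-0.0008,0.008,0],[1,-0.0003,-0.0008,0.01,0]]' ; python3 -m inch '[[1,0,0,0.001,0],[1,0,0,0.002,0],[1,0,0,0.003,0],[1,0,0,0.003,0]]'; python3 -c "
from h import *
go(.5768,-.0860,.07,218)"
```

```text
time: 27.83
eef_pos: [0.577, -0.0859, 0.0769]
tcp_rot: [-0.323, 0.946, -0.002, 0.002]
contact_force: [-0.4, 0.6, -1.6]
opening: 0.1
finger_force: 40.0
time: 28.17
eef_pos: [0.5769, -0.0859, 0.0738]
tcp_rot: [-0.323, 0.946, -0.002, 0.001]
contact_force: [-0.8, 0.4, -1.2]
opening: 0.106
finger_force: 40.0
shift mm [ 0.1 -0.   3.8] turn -0.27 yaw -142.27 pos [ 0.5769 -0.0859  0.0738] t 28.17
```

```bash
for i in 1 2 3 4; do python3 -m inch '[[1,0,0,0.001,0],[1,0,0,0.002,0],[1,0,0,0.002,0]]' | grep -E "eef|contact"; done
```

```text
eef_pos: [0.5769, -0.0859, 0.0719]
contact_force: [-0.2, 0.1, -1.7]
eef_pos: [0.5769, -0.0859, 0.0698]
contact_force: [0.0, -0.3, -1.8]
eef_pos: [0.5773, -0.086, 0.0691]
contact_force: [-2.4, 0.9, 4.7]
eef_pos: [0.5775, -0.086, 0.0689]
contact_force: [-5.3, 2.2, 12.6]
```

Resting on the thread start, collar about 5 mm above the plate. I ease off the force, then turn clockwise with matching feed.

```bash
python3 -m inch '[[1,0,0,-0.001,0],[1,0,0,-0.0025,0],[1,0,0,-0.0025,0]]' | grep -E "eef|contact"; python3 -m inch '[[1,0,0,0.0003,7],[1,0,0,0.0006,14],[1,0,0,0.0009,21],[1,0,0,0.0012,28],[1,0,0,0.0014,35]]' | grep -E "time|eef|contact"; python3 -c "
from h import *
s=ctrl.get_state();print(s['wrist_torque'],s['qpos'][5],s['opening']);go(.5768,-.0860,.07,218)"
```

```text
eef_pos: [0.5773, -0.086, 0.0692]
contact_force: [-1.3, 0.9, 4.6]
time: 29.83
eef_pos: [0.5777, -0.086, 0.0679]
contact_force: [-1.1, 1.3, 4.6]
[0.12720588 0.26805061 0.07440953] -1.9328723199002784 0.10619831717540751
shift mm [ 0.9  0.  -2.1] turn -35.62 yaw -177.62 pos [ 0.5777 -0.086   0.0679] t 29.83
```

```bash
for i in 1 2; do python3 -m inch '[[1,0,0,0.0003,7],[1,0,0,0.0006,14],[1,0,0,0.0009,21],[1,0,0,0.0012,28],[1,0,0,0.0014,35]]' | grep -E "time|eef|contact"; python3 -c "
from h import *
s=ctrl.get_state();print(s['wrist_torque'],s['qpos'][5],s['opening']);go(.5768,-.0860,.07,218)"; done
```

```text
time: 30.25
eef_pos: [0.5777, -0.086, 0.0665]
contact_force: [-0.7, 0.6, 3.9]
[0.21409004 0.18860057 0.007323  ] -1.3220246202081525 0.10542821563728377
shift mm [ 0.7 -0.5 -3.6] turn -70.62 yaw 147.38 pos [ 0.5777 -0.086   0.0665] t 30.25
time: 30.67
eef_pos: [0.5778, -0.086, 0.065]
contact_force: [-0.3, 0.2, 3.5]
[0.14540689 0.14675335 0.07472875] -0.7111571505555344 0.10757243171864554
shift mm [ 0.3 -0.9 -5. ] turn -105.63 yaw 112.37 pos [ 0.5778 -0.086   0.065 ] t 30.67
```

```bash
for i in 1 2 3; do python3 -m inch '[[1,0,0,0.0002,5],[1,0,0,0.0004,10],[1,0,0,0.0004,10]]' | grep -E "eef|contact"; python3 -c "
from h import *
s=ctrl.get_state();print(s['wrist_torque'],s['qpos'][5],s['time'])"; done
```

```text
eef_pos: [0.5779, -0.0862, 0.0647]
contact_force: [0.5, 0.8, 4.3]
[ 0.06609516  0.18800205 -0.06520867] -0.540970956726181 30.9167
eef_pos: [0.5779, -0.0865, 0.0647]
contact_force: [-1.3, 0.4, 6.4]
[-0.06330966  0.35151617 -0.09158069] -0.3675361466443503 31.1667
eef_pos: [0.578, -0.0866, 0.0647]
contact_force: [-2.9, 0.5, 7.2]
[ 0.00599556  0.47867224 -0.03711499] -0.19301245743034923 31.4167
```

The collar is down, since z has stopped. Now I take up the play and tighten, with no more feed.

```bash
for i in 1 2 3; do python3 -m inch '[[1,0,0,-0.0002,5],[1,0,0,-0.0003,10],[1,0,0,-0.0003,10]]' | grep -E "eef|contact"; python3 -c "
from h import *
s=ctrl.get_state();print(s['wrist_torque'],s['qpos'][5],s['opening'])"; done
```

```text
eef_pos: [0.5779, -0.0866, 0.0647]
contact_force: [-1.8, -0.6, 5.5]
[-0.0141387   0.37288292 -0.04564131] -0.018478630585452443 0.11060279231259594
eef_pos: [0.5777, -0.0867, 0.0647]
contact_force: [-1.6, -1.0, 5.0]
[-0.14054066  0.33992338 -0.08944967] 0.15598485631283904 0.10592942656846863
eef_pos: [0.5775, -0.0866, 0.0647]
contact_force: [-1.4, -1.2, 4.7]
[-0.28082022  0.35305198 -0.09189961] 0.32954998356674314 0.11071792140167774
```

```bash
for i in 1 2 3; do python3 -m inch '[[1,0,0,-0.0001,5],[1,0,0,-0.0001,10],[1,0,0,-0.0001,10]]' | grep -E "eef|contact|finger"; python3 -c "
from h import *
s=ctrl.get_state();print(s['wrist_torque'],s['qpos'][5],s['opening'],s['joint_efforts'][5])"; done
```

```text
eef_pos: [0.5774, -0.0866, 0.0646]
contact_force: [-2.0, -2.7, 4.9]
finger_force: 40.9
[-0.34771492  0.30472135  0.08339527] 0.5021812658838711 0.10450810597173288 0.3986062668263912
eef_pos: [0.5775, -0.0865, 0.0646]
contact_force: [-1.0, -3.0, 4.5]
finger_force: 40.8
[-0.36752904  0.29501251  0.13486967] 0.6756717026254198 0.10559974858956919 0.5102569051086903
eef_pos: [0.5774, -0.0866, 0.0646]
contact_force: [0.2, -3.3, 2.9]
finger_force: 42.0
[-0.48701606  0.07267467  0.57621696] 0.8484803266457379 0.10574413335290742 0.9627559036016464
```

Tight: torque has risen. I ease the wind-up off, then release.

```bash
python3 -m inch '[[1,0,0,-0.0003,-2],[1,0,0,-0.0003,-2]]' | grep -E "eef|contact|finger"; python3 -c "
from h import *
s=ctrl.get_state();print(s['wrist_torque'],s['qpos'][5],s['opening'],s['joint_efforts'][5])
Rm=R.from_quat(s['tcp_rot']).as_matrix();print(np.degrees(np.arctan2(Rm[1,0],Rm[0,0])))"
```

```text
eef_pos: [0.5774, -0.0865, 0.0646]
contact_force: [0.7, -4.3, 1.0]
finger_force: 40.5
[-0.59964407 -0.0086197  -0.27227215] 0.8150622478469128 0.10923302460294768 -0.3807603009045124
24.898433094801156
```

```bash
python3 -m inch '[[1,0,0,0,1],[1,0,0,0,1.5],[1,0,0,0,1.5]]' | grep -E "eef|contact|finger"; python3 -c "
from h import *
s=ctrl.get_state();print(s['wrist_torque'],s['qpos'][5],s['opening'],s['joint_efforts'][5])"
```

```text
eef_pos: [0.5774, -0.0865, 0.0646]
contact_force: [1.9, -5.0, -0.5]
finger_force: 40.8
[-0.88680558 -0.24432036  0.47093721] 0.8432038828898091 0.10727648157419774 0.5255696922540665
```

```bash
python3 -m inch '[[1,0,0,0,-0.5],[1,0,0,0,-0.5]]' | grep -E "contact"; python3 -c "
from h import *
s=ctrl.get_state();print(s['wrist_torque'],s['joint_efforts'][5])"; python3 -m inch '[[0.9,0,0,0,0],[0.8,0,0,0,0],[0.7,0,0,0,0],[0.7,0,0,0,0],[0.7,0,0,0,0]]' && python3 -m inch '[[0.7,0,0,-0.01,0],[0.7,0,0,-0.03,0],[0.7,0,0,-0.06,0],[0.7,0,0,-0.09,0],[0.7,0,0,-0.12,0]]' && python3 -m inch '[[0.5,0,0,-0.03,0],[0.5,0,0,-0.03,0],[0.5,0,0,-0.03,0]]'
python3 - <<'E'
from h import *
p=cam("wrist");save(p,"w7",sc=1.4);c=cloud(p)
m=((c[...,2]>.046)&(c[...,2]<.0525)&(np.hypot(c[...,0]-.575,c[...,1]+.04)<.09)).astype(np.uint8)
mm=cv2.morphologyEx(m,cv2.MORPH_OPEN,np.ones((7,7)))>0
r=cv2.minAreaRect((c[mm][:,:2]*1000).astype(np.float32));print("plate",r,np.median(c[mm][:,2]))
m=(c[...,2]>.0535)&(c[...,2]<.0575)&(np.hypot(c[...,0]-.577,c[...,1]+.086)<.03);print("collar top",np.median(c[m][:,2]),m.sum())
m=(c[...,2]>.08)&(c[...,2]<.1)&(np.hypot(c[...,0]-.577,c[...,1]+.086)<.03);q=c[m]
q=q[q[:,2]>np.median(q[:,2])-.003];print("T",np.median(q[:,2]),np.linalg.lstsq(np.c_[q[:,:2]-q[:,:2].mean(0),np.ones(len(q))],q[:,2],rcond=None)[0],cv2.minAreaRect((q[:,:2]*1000).astype(np.float32)))
go(.577,-.086,.2)
E
```

```text
contact_force: [1.1, -4.9, -0.9]
[-0.82063391 -0.23917805  0.32610413] 0.2921148855239153
time: 33.92
eef_pos: [0.5765, -0.0852, 0.0642]
tcp_rot: [0.979, 0.205, 0.001, 0.001]
contact_force: [0.9, -0.1, -0.5]
opening: 0.3
finger_force: 0.0
time: 34.33
eef_pos: [0.5762, -0.0852, 0.1865]
tcp_rot: [0.979, 0.206, 0.002, 0.001]
contact_force: [1.9, -0.3, 0.8]
opening: 0.299
finger_force: 0.0
time: 34.58
eef_pos: [0.5778, -0.0858, 0.2184]
tcp_rot: [0.979, 0.206, 0.005, 0.003]
contact_force: [0.2, -1.0, -0.1]
opening: 0.502
finger_force: 0.0
plate ((575.1640625, -39.87580108642578), (70.6004638671875, 140.2146759033203), 2.4048259258270264) 0.05008612547676217
collar top 0.05501963486066336 344
T 0.08552531209119144 [-0.0125138   0.01001041  0.08546434] ((577.262451171875, -85.78958129882812), (40.02963638305664, 9.534632682800293), 24.015153884887695)
shift mm [ 0.1  0.7 15.9] turn None yaw 23.73 pos [ 0.5765 -0.0854  0.2159] t 34.63
```

View pics/w7.png

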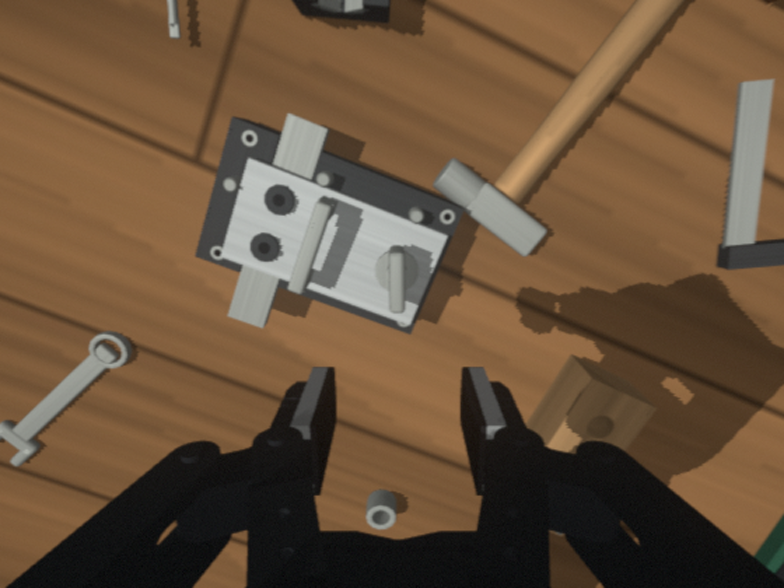

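The plate is against the pins, the collar at px (397,270) is flat on it (top at 55.0 mm), and the T-handle stayed at its tightened angle (24.0°) after release. The hand is clear, so I hand in.

```bash
python3 -c "
from h import *
print(ctrl.sign_off())"
```

```text
the job is handed in; nothing more can be done
None
```

The job is handed in, with no verdict returned: the plate is home against the pins, the large thumbscrew is tight with its collar on the plate, and the robot is clear. The last wrist torque readings, 0.58 N m at the peak and 0.33 N m just before release, were above the 0.15–0.3 N m finger-tight range.

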